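Step the polishing-bob turret round to the cone

TASK

Push the turret round gently by its protruding tabs, with a fingertip or the outside of the fingers, until the cone-shaped felt bob stands at the fixed pointer, with the pointer aimed squarely at the cone's tab. Do not pinch a tab, do not touch any of the felt bobs on the turret, and leave the other things on the bench where they are. Finish with the hand clear of everything.

Things in the scene. Friction and masses are not known exactly. Their poses are not given: they have to be found in the camera images.
- turret_base: Fixed dark steel foot of the bob turret, bolted to the bench: round plate 200 mm across, at most 18 mm high, with a 70 mm column to z = 44 mm. Origin on the turning axis at bench height; its x axis points from the axis to the fixed pointer.
- index_tip (a point): Tip of the fixed pointer: a flat dark steel triangle, 16 mm high, lying on the bench on a bar that sticks out from the foot; one corner aims inwards at the turning axis. That tip is 140 mm from the axis (just outside and far below the circle swept by the tab ends), this point 8 mm above the bench; the triangle reaches out to 182 mm and is 48 mm wide there.
- turret: Level dark steel disc, 172 mm across, 46 to 60 mm above the bench (28 mm hub to 80 mm), turning either way without stops or clicks about its upright axis; stiff (0.2 N m), stays where it is left. Five bobs stand on it 72 degrees apart; anticlockwise from above: cone, drum, pencil, ball, wheel. Origin on the axis at its underside; x axis points from the axis through the cone and its tab.
- cone_tab (a point): Middle of the cone's tab's outer end, 135 mm from the axis, 68 mm above the bench. Five equal tabs, each on the line from the axis through its bob: L-shaped, 16 mm wide; an arm 14 mm tall (z 46 to 60 mm) sticks out of the rim (86 mm from the axis), its outer part (102 to 135 mm from the axis) rises to 90 mm above the bench. Outside the rim, above z = 18 mm, is open air between the tabs.
- tabs_ccw: The anticlockwise halves (seen from above) of the five tabs, turning with the disc; origin and axes are those of turret.
- tabs_cw: The clockwise halves of the five tabs, likewise.
- bob_cone: Pointed felt cone, 44 mm across at its foot, top 46 mm above the disc. Fixed on the turret, 55 mm from its axis; origin in the bob's axis on the disc's top, 60 mm above the bench, x axis radially outwards.
- bob_drum: Flat-topped felt cylinder, 38 mm across, top 38 mm above the disc. Fixed on the turret, 55 mm from its axis; origin in the bob's axis on the disc's top, 60 mm above the bench, x axis radially outwards.
- bob_pencil: Thin felt rod, 14 mm across, top 40 mm above the disc. Fixed on the turret, 55 mm from its axis; origin in the bob's axis on the disc's top, 60 mm above the bench, x axis radially outwards.
- bob_ball: Felt ball, 38 mm across, top 44 mm above the disc. Fixed on the turret, 55 mm from its axis; origin in the bob's axis on the disc's top, 60 mm above the bench, x axis radially outwards.
- bob_wheel: Flat felt wheel, 50 mm across and 10 mm thick, on a bare stem, top 32 mm above the disc. Fixed on the turret, 55 mm from its axis; origin in the bob's axis on the disc's top, 60 mm above the bench, x axis radially outwards.
- wax_tin: Bystander: round metal tin, 60 mm across, 45 mm high, loose; origin at its underside's centre.
- compound_bar: Bystander: brown bar of polishing compound, 90 x 35 x 30 mm, loose; origin at its underside's centre.
- spare_bob: Bystander: loose felt bob standing on the bench, about 34 mm across, 36 mm high, loose; origin at its underside's centre.
- handle_blank: Bystander: black handle blank, 110 x 26 x 9 mm, loose; origin at its underside's centre.
- brush: Bystander: hand brush lying on the bench, loose.
- screwdriver: Bystander: screwdriver lying on the bench, loose.
- polish_jar: Bystander: amber jar, 70 mm across, 80 mm high, loose; origin at its underside's centre.

How it is judged:
On the way:
1. the fingers push a tab of the turret ((contact force between the fingers and tabs_ccw above 0.4 N or contact force between the fingers and tabs_cw above 0.4 N)), for 0.05 s.
At the end, for the whole second after the job is handed in: The cone's tab stands at the pointer, the pointer's line within 8 mm of the middle of the tab's end (the tab is 16 mm wide), and the turret is at rest (y of cone_tab in the frame of turret_base between -0.008 and 0.008 m and x of cone_tab in the frame of turret_base above 0.12 m and angular speed of turret below 0.05 rad/s); the robot touches nothing.
It fails at once if a felt bob on the turret is touched (over 0.5 N) (contact force between any of the arm, the fingers and bob_cone above 0.5 N or contact force between any of the arm, the fingers and bob_drum above 0.5 N or contact force between any of the arm, the fingers and bob_pencil above 0.5 N or contact force between any of the arm, the fingers and bob_ball above 0.5 N or contact force between any of the arm, the fingers and bob_wheel above 0.5 N).
It fails at once if a tab is pinched: both its sides pressed by the fingers at once (contact force between the fingers and tabs_ccw above 1.5 N and contact force between the fingers and tabs_cw above 1.5 N).
It fails at once if the turret is flung round (over 4 rad/s) (angular speed of turret above 4 rad/s).
It fails at once if another thing on the bench is moved more than 20 mm or lifted (distance of any of wax_tin, compound_bar, spare_bob, handle_blank, brush, screwdriver, polish_jar from where it was at the start of the episode above 0.02 m).
It also fails if it takes over 54 s, if anything falls off the work surface, if the arm or the gripper's body presses on something with over 40 N, if the wrist force passes 120 N, or if a joint passes its speed limit or range.

ROBOT

A 7-joint arm with a two-finger parallel gripper is mounted at the origin on the work surface. World frame = base frame: x ahead of the robot, y to its left, z up, the work surface at z = 0. Lengths are in m, angles in rad, forces in N, time in s.
With the tool pointing down it reaches from about 0.425 to 0.925 m from the base axis. Payload 6.8 kg.
Tool frame: the origin (TCP) lies on the front face of the gripper's body, between the roots of the fingers; the fingertips stand 80 mm ahead of it and the grasp point (between the pads) lies 61 mm ahead of it (arm.tips_ahead is the distance from the TCP to the fingertips, in m); z points along the fingers, y is the line along which they close (so a half turn about z gives the same grasp; the last joint's range is limited). The gripper opens to 88 mm and grips with 3 to 60 N. Pads are 20 mm wide; open, the fingers measure 115 mm over their backs; the gripper's body (75 mm by 178 mm) begins 61 mm behind the grasp point.
Start: joints at [1.075, 0.477, 0.022, 1.555, -0.011, 1.109, -0.083], TCP at [0.255, -0.625, 0.303] pointing down, gripper open.
Joint ranges: [-2.96, 2.96], [-0.34, 2.1], [-1.41, 1.46], [0.24, 2.44], [-1.37, 4.51], [0.17, 1.92], [-2.96, 2.96]. Speed limits (rad/s): [2.39, 2.39, 3.14, 3.14, 3.14, 3.14, 3.14].

INTERFACE

Orientations are given as a unit quaternion [w, x, y, z].
In Python, from cell import arm gives the robot as it stands.
- The arm moves only by the tool step_arm, never from a script. Its argument "steps" is text: rows parted by semicolons, each of 7 numbers parted by spaces: the closure, from 0 (fully open) to 1 (shut), then the shift along the tool's x, y, z each as a share of 0.25 m, from -1 to 1, then the turn, a rotation vector about the tool's x, y, z each as a share of pi/4 rad, from -1 to 1. In form: jaw x y z ax ay az; .... A call has 1 to 8 rows; each row is the pose to reach, as a shift and turn from the pose commanded when the call began, along the tool's axes at that moment; what a row does not reach only later rows make up. A row lasts 1/12 s, in which the tool goes at most 41.7 mm and 7.16 degrees, less where a joint would pass 70% of its speed; a pose out of reach is approached as far as the arm can. A call with a number of a shift or a turn outside -1 to 1 is refused whole. A call with a gripper value outside its range is refused whole. The fingers move at their own pace and stop on an object; "squeeze" is the grip in N (left out, the last holds). Time passes only in rows, so rows that repeat a pose let the fingers close. It gives the time, the measured TCP pose, the force, the opening and the grip force at its end, in the units of the state.
- arm.state(): the state, without advancing time (a new reading comes with each control period).
- arm.camera(name): name is "scene" or "top" or "wrist"; returns a dict with "pixels" (480x640x3 uint8, red, green, blue), "camera_matrix" (3x3 intrinsics, pixels), "world_from_camera" (4x4, takes a point from camera to world coordinates); the wrist camera has in their place "T_tool_cam" (4x4, takes a point from camera to tool coordinates, whose origin is the TCP and whose axes are the flange's). Camera axes: x right, y down, z forward; pixel columns grow to the right and rows downward; lengths in m; the calibration is good to about 2 mm. A picture is of the moment at which its call begins: read the wrist's pose just before it. There is no depth.
- arm.job_done(): hands the job in; it is judged then, once.
The state is a dict: "clock": time; "qpos": joint angles; "joint_velocities": joint speeds; "tau": joint torques, N m; "eef_pos": TCP position; "ee_rot": TCP orientation; "ft_force": force on the tool from outside, world axes, zero at the start; "moment": the same for the moment, N m; "opening": finger opening in m; "grasp_force": force on a finger pad.
Only numpy, scipy, OpenCV 4.12 (cv2) and the standard library are available. Lean on these libraries where they do the work, as an engineer would, in place of code of your own. Each camera call takes 0.05 s, during which the arm holds its last target. There are 200 camera calls.

## Working session

There is one attempt and no reset: what is moved stays moved. The work goes in short steps, Python scripts to look and compute and a tool call to move; the robot and the scene stay as the last step left them, time stands still between calls to the robot, and variables do not carry over. Pictures are saved under pics/ and viewed, at most 10 in all, crops included, and the job is handed in when it is done.

Besides the shell and the picture viewer there is one more tool, called after "Request:" as name(argument=value, ...) on one line, values as JSON. step_arm: Moves the arm, as the interface text tells. Its arguments: {"type":"object","properties":{"steps":{"type":"string"},"squeeze":{"type":"number"}},"required":["steps"]}

```bash
mkdir -p pics; ls; python3 - <<'E'
from cell import arm
import cv2
s=arm.state();print({k:s[k] for k in('clock','eef_pos','ee_rot','opening')})
for n in('top','scene'):
    c=arm.camera(n);cv2.imwrite(f'pics/{n}0.png',c['pixels'][:,:,::-1]);print(n,c['camera_matrix'].round(1).tolist(),c['world_from_camera'].round(4).tolist())
E
```

```text
pics
{'clock': 0.0, 'eef_pos': array([ 0.25506994, -0.62445361,  0.30170709]), 'ee_rot': array([-8.72414424e-04,  9.81259889e-01,  1.92686820e-01, -2.40151178e-04]), 'opening': 0.08806419967248116}
top [[607.7, 0.0, 322.3], [0.0, 607.7, 248.4], [0.0, 0.0, 1.0]] [[0.0199, -0.9939, 0.1083, 0.388], [-0.9996, -0.0221, -0.0185, 0.0071], [0.0208, -0.1079, -0.9939, 1.656], [0.0, 0.0, 0.0, 1.0]]
scene [[441.7, 0.0, 317.4], [0.0, 441.7, 232.2], [0.0, 0.0, 1.0]] [[-0.7593, 0.5028, -0.4131, 1.0385], [0.6507, 0.5817, -0.488, 0.5312], [-0.0051, -0.6394, -0.7689, 0.9318], [0.0, 0.0, 0.0, 1.0]]
```

View pics/top0.png

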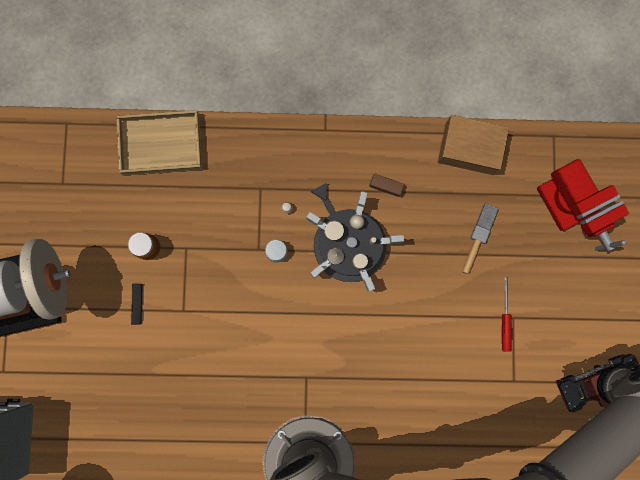

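View pics/scene0.png

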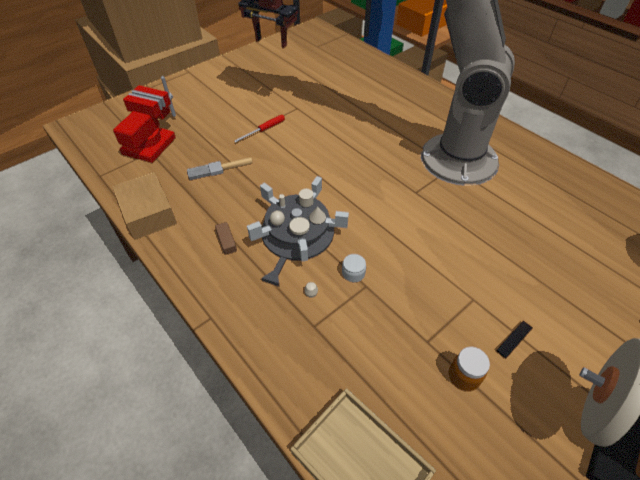

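```bash
python3 - <<'E'
import cv2
a=cv2.imread('pics/top0.png')[170:310,260:420]
cv2.imwrite('pics/crop0.png',cv2.resize(a,None,fx=4,fy=4,interpolation=cv2.INTER_CUBIC))
E
```

```text
(no output)
```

View pics/crop0.png

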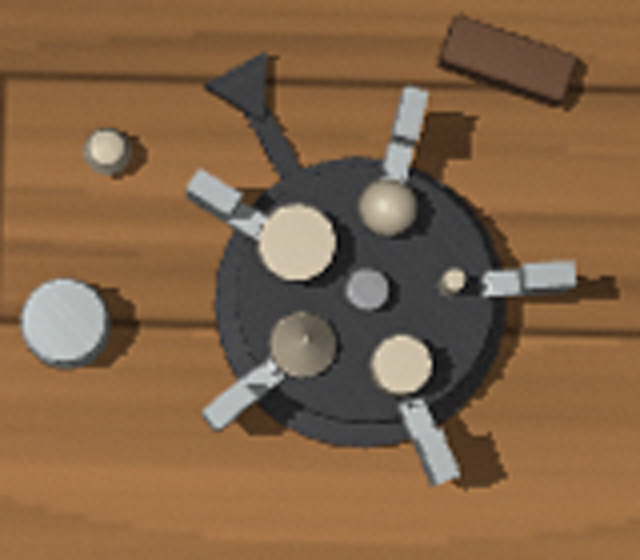

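```bash
cat > h.py <<'E'
import numpy as np,cv2
from cell import arm
def ray(c,uv,z,T=None):
    T=c['world_from_camera'] if T is None else T
    d=T[:3,:3]@np.linalg.solve(c['camera_matrix'],[uv[0],uv[1],1.]);o=T[:3,3]
    return (o+d*(z-o[2])/d[2])
def tabs(c,axis,T=None,z=.09):
    "light grey blobs -> tab tops: world angle (deg) and radius extent about the axis"
    hsv=cv2.cvtColor(c['pixels'],cv2.COLOR_RGB2HSV)
    m=((hsv[...,1]<35)&(hsv[...,2]>150)).astype('uint8')
    n,l,st,ce=cv2.connectedComponentsWithStats(m);out=[]
    for i in range(1,n):
        if st[i,4]<25: continue
        v,u=np.nonzero(l==i)
        p=np.array([ray(c,(a,b),z,T)[:2] for a,b in zip(u,v)])-axis
        r=np.hypot(*p.T)
        if .05<r.mean()<.16:
            k=r>.106
            if k.sum()>8:
                q=p[k].mean(0);out.append((np.degrees(np.arctan2(q[1],q[0])).round(1),r.min().round(3),r.max().round(3),ce[i].round().tolist()))
    return out
E
python3 - <<'E'
from h import *
c=arm.camera('top')
f=lambda x,y:((x-1.5)/4+260,(y-1.5)/4+170)
hub=ray(c,f(367,290),.08);print('hub',hub)
P=[ray(c,f(*p),.016)[:2] for p in((205,85),(267,53),(266,122))];print(P)
m=(P[0]+P[1])/2; d=m-hub[:2]
print('base mid r',np.hypot(*d),'ang',np.degrees(np.arctan2(d[1],d[0])),'tip',np.hypot(*(P[2]-hub[:2])),np.degrees(np.arctan2(*(P[2]-hub[:2])[::-1])),'w',np.hypot(*(P[0]-P[1])))
for t in tabs(c,hub[:2]):print(t)
for p in((118,322),):print(ray(c,f(63,322),.045)-hub)
E
```

```text
hub [ 0.5777972  -0.09803963  0.08      ]
[array([0.72453117, 0.01096016]), array([ 0.74789883, -0.0311216 ]), array([ 0.69979725, -0.0313613 ])]
base mid r 0.18119870169590852 ang 29.04051416436021 tip 0.13903240909056372 28.658522523210998 w 0.048134414881248436
(np.float64(-12.8), np.float64(0.104), np.float64(0.135), [362.0, 198.0])
(np.float64(58.9), np.float64(0.103), np.float64(0.135), [313.0, 217.0])
(np.float64(-84.3), np.float64(0.103), np.float64(0.135), [397.0, 238.0])
(np.float64(131.0), np.float64(0.08), np.float64(0.133), [320.0, 268.0])
(np.float64(-156.4), np.float64(0.079), np.float64(0.134), [367.0, 280.0])
[-0.02177373  0.19987366 -0.035     ]
```

Request:
step_arm(steps="1 0.817 -0.439 0 0 0 0;1 0.817 -0.439 0 0 0 0;1 0.817 -0.439 0 0 0 0;1 0.817 -0.439 0 0 0 0;1 0.817 -0.439 0 0 0 0;1 0.817 -0.439 0 0 0 0;1 0.817 -0.439 0 0 0 0;1 0.817 -0.439 0 0 0 0", squeeze=20)

```text
clock: 0.82
eef_pos: [0.404, -0.4446, 0.3026]
ee_rot: [-0.0, 0.981, 0.194, -0.0]
ft_force: [-1.0, -0.7, 0.1]
opening: 0.038
grasp_force: 0.0
```

Request:
step_arm(steps="1 0.817 -0.439 0 0 0 0;1 0.817 -0.439 0 0 0 0;1 0.817 -0.439 0 0 0 0;1 0.817 -0.439 0 0 0 0;1 0.817 -0.439 0 0 0 0;1 0.817 -0.439 0 0 0 0;1 0.817 -0.439 0 0 0 0;1 0.817 -0.439 0 0 0 0")

```text
clock: 1.48
eef_pos: [0.5505, -0.2677, 0.3023]
ee_rot: [0.0, 0.981, 0.193, -0.0]
ft_force: [-0.7, 0.3, -0.1]
opening: 0.0005
grasp_force: 0.0
```

Request:
step_arm(steps="1 0.817 -0.439 0 0 0 0.384;1 0.817 -0.439 0 0 0 0.384;1 0.817 -0.439 0 0 0 0.384;1 0.817 -0.439 0 0 0 0.384;1 0.817 -0.439 0 0 0 0.384;1 0.817 -0.439 0 0 0 0.384;1 0.817 -0.439 0 0 0 0.384;1 0.817 -0.439 0 0 0 0.384")

```text
clock: 2.15
eef_pos: [0.6979, -0.0903, 0.3019]
ee_rot: [0.001, 0.999, 0.042, -0.001]
ft_force: [0.2, -0.4, 0.2]
opening: 0.0004
grasp_force: 0.0
```

```bash
cat >> h.py <<'E'
from scipy.spatial.transform import Rotation as R
AX=np.array([.5778,-.0980])
def wrist(name):
    s=arm.state();c=arm.camera('wrist');q=s['ee_rot']
    T=np.eye(4);T[:3,:3]=R.from_quat([q[1],q[2],q[3],q[0]]).as_matrix();T[:3,3]=s['eef_pos'];T=T@c['T_tool_cam']
    cv2.imwrite(f'pics/{name}.png',c['pixels'][:,:,::-1]);return c,T
E
python3 - <<'E'
from h import *
c,T=wrist('w1');print(T.round(3).tolist())
for t in tabs(c,AX,T):print(t)
E
```

```text
[[0.085, -0.96, -0.266, 0.771], [-0.996, -0.081, -0.024, -0.084], [0.001, 0.267, -0.964, 0.384], [0.0, 0.0, 0.0, 1.0]]
(np.float64(-11.5), np.float64(0.089), np.float64(0.143), [347.0, 246.0])
(np.float64(58.2), np.float64(0.05), np.float64(0.136), [225.0, 302.0])
(np.float64(-81.4), np.float64(0.126), np.float64(0.136), [458.0, 358.0])
```

View pics/w1.png

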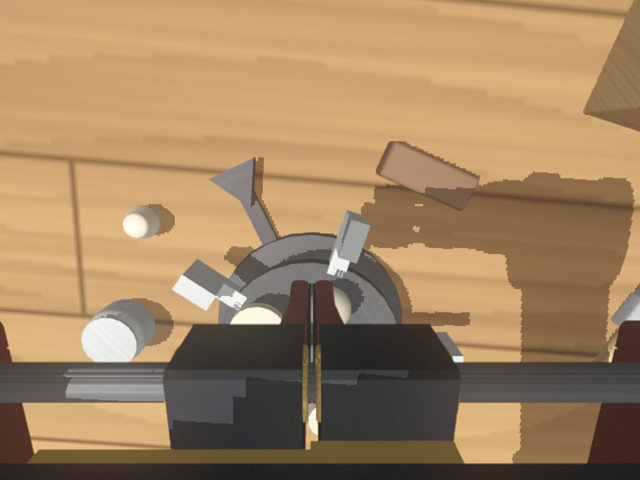

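Request:
step_arm(steps="1 0 0 0.15 0 0 0;1 0 0 0.3 0 0 0;1 0 0 0.42 0 0 0;1 0 0 0.53 0 0 0;1 0 0 0.62 0 0 0;1 0 0 0.62 0 0 0;1 0 0 0.62 0 0 0")

```text
clock: 2.78
eef_pos: [0.6965, -0.0919, 0.147]
ee_rot: [0.001, 0.999, 0.041, -0.001]
ft_force: [0.6, -0.4, 0.5]
opening: 0.0007
grasp_force: 0.0
```

Request:
step_arm(steps="1 -0.001 0.025 0 0 0 0.067;1 -0.003 0.05 0 0 0 0.133;1 -0.006 0.075 0 0 0 0.2;1 -0.0105 0.1 0 0 0 0.267;1 -0.016 0.124 0 0 0 0.333;1 -0.0235 0.148 0 0 0 0.4;1 -0.032 0.172 0 0 0 0.467;1 -0.0415 0.195 0 0 0 0.533")

```text
clock: 3.45
eef_pos: [0.6927, -0.139, 0.1507]
ee_rot: [-0.0, 0.986, -0.167, 0.002]
ft_force: [-0.6, 2.2, -0.6]
opening: 0.0006
grasp_force: 0.9
```

Request:
step_arm(steps="1 -0.001 0.025 0 0 0 0.067;1 -0.003 0.05 0 0 0 0.133;1 -0.006 0.075 0 0 0 0.2;1 -0.0105 0.1 0 0 0 0.267;1 -0.016 0.124 0 0 0 0.333;1 -0.0235 0.148 0 0 0 0.4;1 -0.032 0.172 0 0 0 0.467;1 -0.0415 0.195 0 0 0 0.533")

```text
clock: 4.12
eef_pos: [0.6671, -0.1815, 0.1507]
ee_rot: [-0.001, 0.93, -0.369, 0.002]
ft_force: [0.7, 2.3, 0.5]
opening: 0.0005
grasp_force: 0.9
```

Request:
step_arm(steps="1 -0.001 0.025 0 0 0 0.067;1 -0.003 0.05 0 0 0 0.133;1 -0.006 0.075 0 0 0 0.2;1 -0.0105 0.1 0 0 0 0.267;1 -0.016 0.124 0 0 0 0.333;1 -0.0235 0.148 0 0 0 0.4;1 -0.032 0.172 0 0 0 0.467;1 -0.0415 0.195 0 0 0 0.533")

```text
clock: 4.78
eef_pos: [0.6265, -0.2102, 0.1508]
ee_rot: [-0.001, 0.833, -0.554, 0.002]
ft_force: [1.2, 1.8, -0.2]
opening: 0.0006
grasp_force: 0.9
```

Request:
step_arm(steps="1 -0.001 0.025 0 0 0 0.067;1 -0.003 0.05 0 0 0 0.133;1 -0.006 0.075 0 0 0 0.2;1 -0.0105 0.1 0 0 0 0.267;1 -0.016 0.124 0 0 0 0.333;1 -0.0235 0.148 0 0 0 0.4;1 -0.032 0.172 0 0 0 0.467;1 -0.0415 0.195 0 0 0 0.533")

```text
clock: 5.45
eef_pos: [0.5777, -0.22, 0.1508]
ee_rot: [0.002, -0.7, 0.715, -0.002]
ft_force: [2.8, 0.2, -0.6]
opening: 0.0008
grasp_force: 1.0
```

Request:
step_arm(steps="1 -0.001 0.025 0 0 0 0.067;1 -0.003 0.05 0 0 0 0.133;1 -0.006 0.075 0 0 0 0.2;1 -0.006 0.075 0 0 0 0.2;1 -0.006 0.075 0 0 0 0.2")

```text
clock: 5.87
eef_pos: [0.5583, -0.2178, 0.1498]
ee_rot: [0.001, -0.643, 0.766, -0.001]
ft_force: [0.2, 0.6, -0.4]
opening: 0.0004
grasp_force: 0.0
```

```bash
python3 - <<'E'
from h import *
s=arm.state();p=s['eef_pos'][:2]-AX;print(s['eef_pos'],s['qpos'],np.hypot(*p),np.degrees(np.arctan2(p[1],p[0])))
c=arm.camera('top')
for t in tabs(c,AX):print(t)
a=c['pixels'][170:310,260:420,::-1]
cv2.imwrite('pics/crop1.png',cv2.resize(a,None,fx=4,fy=4,interpolation=cv2.INTER_CUBIC))
E
```

```text
[ 0.5583058  -0.21784717  0.14980091] [ 1.92433453e-03  5.58572688e-01  3.55347498e-01  1.88412962e+00
 -2.76692642e-01  7.43391534e-01 -2.80351508e+00] 0.12142226723279835 -99.23875411899957
(np.float64(34.7), np.float64(0.103), np.float64(0.135), [326.0, 204.0])
(np.float64(-36.8), np.float64(0.104), np.float64(0.135), [379.0, 206.0])
(np.float64(106.6), np.float64(0.078), np.float64(0.133), [311.0, 253.0])
(np.float64(179.5), np.float64(0.079), np.float64(0.133), [350.0, 284.0])
```

View pics/crop1.png

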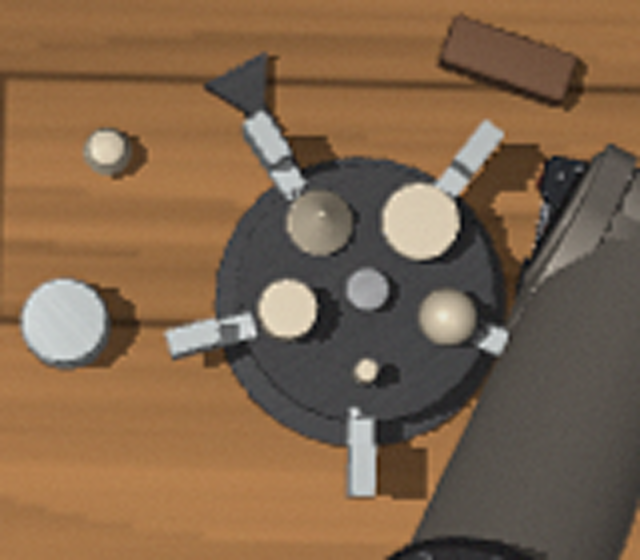

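Request:
step_arm(steps="1 0 0.016 0 0 0 0;1 -0.002 0.032 0 0 0 0;1 -0.003 0.047 0 0 0 0;1 -0.003 0.047 0 0 0 0;1 -0.003 0.047 0 0 0 0")

```text
clock: 6.33
eef_pos: [0.5456, -0.2139, 0.1475]
ee_rot: [-0.0, -0.643, 0.766, 0.0]
ft_force: [0.3, -0.5, 0.3]
opening: 0.0006
grasp_force: 0.2
```

```bash
python3 - <<'E'
from h import *
s=arm.state();p=s['eef_pos'][:2]-AX;print(s['eef_pos'],s['qpos'][6],s['ft_force'],np.degrees(np.arctan2(p[1],p[0])))
for t in tabs(arm.camera('top'),AX):print(t)
E
```

```text
[ 0.54563946 -0.21389903  0.14753511] -2.8036009648272335 [ 0.33105244 -0.48225184  0.25404759] -105.50867277340112
(np.float64(27.8), np.float64(0.103), np.float64(0.135), [331.0, 201.0])
(np.float64(-43.5), np.float64(0.104), np.float64(0.135), [384.0, 210.0])
(np.float64(99.8), np.float64(0.101), np.float64(0.134), [307.0, 248.0])
(np.float64(172.3), np.float64(0.08), np.float64(0.134), [345.0, 282.0])
```

Request:
step_arm(steps="1 0 -0.03 0 0 0 0;1 0.01 -0.06 0 0 0 0;1 0.01 -0.06 -0.1 0 0 0;1 0.01 -0.06 -0.25 0 0 0;1 0.01 -0.06 -0.4 0 0 0;1 0.01 -0.06 -0.55 0 0 0;1 0.01 -0.06 -0.6 0 0 0;1 0.01 -0.06 -0.6 0 0 0")

```text
clock: 7.05
eef_pos: [0.5627, -0.2201, 0.3016]
ee_rot: [0.002, -0.643, 0.766, -0.003]
ft_force: [-0.1, 0.6, -0.4]
opening: 0.0007
grasp_force: 0.0
```

Request:
step_arm(steps="1 0.15 0 0 0 0 0;1 0.3 0 0 0 0 0;1 0.45 0 0 0 0 0;1 0.6 0 0 0 0 0;1 0.6 0 0 0 0 0;1 0.6 0 0 0 0 0;1 0.6 0 0 0 0 0")

```text
clock: 7.63
eef_pos: [0.5345, -0.3661, 0.2959]
ee_rot: [-0.0, -0.643, 0.766, 0.001]
ft_force: [0.4, -0.1, 0.1]
opening: 0.0006
grasp_force: 0.0
```

```bash
python3 - <<'E'
from h import *
s=arm.state();print(s['eef_pos'],s['ft_force'],s['joint_velocities'].round(3) if hasattr(s['joint_velocities'],'round') else s['joint_velocities'])
c=arm.camera('top')
for t in tabs(c,AX):print(t)
a=c['pixels'][170:310,260:420,::-1]
cv2.imwrite('pics/crop2.png',cv2.resize(a,None,fx=4,fy=4,interpolation=cv2.INTER_CUBIC))
E
```

```text
[ 0.53448609 -0.36614568  0.29588049] [ 0.43508882 -0.06915965  0.11813062] [-0.028 -0.013 -0.019  0.004 -0.     0.002 -0.   ]
(np.float64(27.7), np.float64(0.103), np.float64(0.135), [331.0, 201.0])
(np.float64(-43.5), np.float64(0.104), np.float64(0.135), [384.0, 210.0])
(np.float64(99.8), np.float64(0.101), np.float64(0.134), [307.0, 248.0])
(np.float64(-115.5), np.float64(0.103), np.float64(0.133), [392.0, 262.0])
(np.float64(172.3), np.float64(0.081), np.float64(0.134), [345.0, 283.0])
```

View pics/crop2.png

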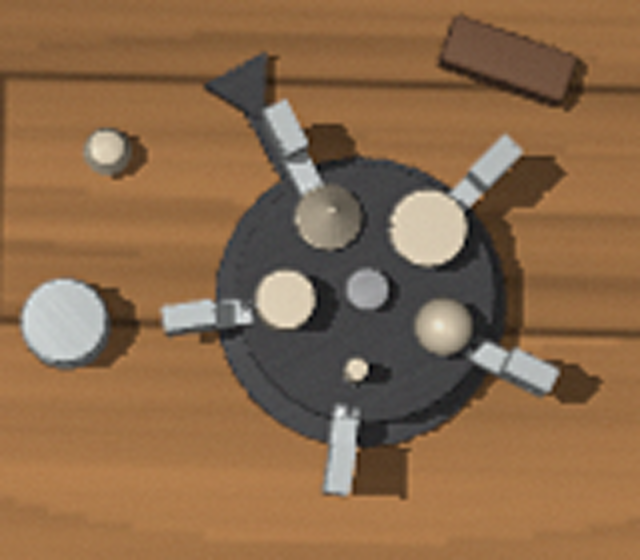

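The picture shows the cone's tab (crop pixel 287,128) beside the pointer tip (266,122). The offset is parallax from the tab's height: corrected for it, the tab is at about 28.2° and the pointer at 28.9°, roughly 2 mm apart. The bystanders in view have not moved and the hand is clear.

```bash
python3 -c "
from cell import arm
print(arm.job_done())"
```

```text
the job is handed in; nothing more can be done
None
```

The job is handed in: I pushed the turret round by the ball's tab until the cone's tab stood about 2 mm from the pointer's line by the top camera (8 mm allowed), and left the hand clear of everything; no verdict came back.

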